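# Set the jug under the filling stand

### The arm

A 7-joint arm with a two-finger parallel gripper is mounted at the origin on the work surface. World frame = base frame: x ahead of the robot, y to its left, z up, the work surface at z = 0. Lengths are in m, angles in rad, forces in N, time in s.
With the tool pointing down it reaches from about 0.425 to 0.875 m from the base axis. Payload 4.7 kg.
Tool frame: the origin (TCP) lies midway between the tips of the shut fingers; the grasp point (between the pads) lies 19 mm behind it; z points along the fingers, y is the line along which they close (so a half turn about z gives the same grasp; the last joint's range is limited). The gripper opens to 87 mm and grips with 3 to 60 N. Pads are 19 mm wide; open, the fingers measure 117 mm over their backs; the gripper's body (75 mm by 190 mm) begins 51 mm behind the grasp point.
Start: joints at [1.34, 0.321, -0.07, 1.45, 0.023, 1.371, -0.057], TCP at [0.158, -0.631, 0.223] pointing down, gripper open.
Joint ranges: [-2.86, 2.86], [-0.3, 2.09], [-1.38, 1.24], [0.06, 2.45], [-1.56, 4.7], [0.09, 2.05], [-2.69, 2.69]. Speed limits (rad/s): [2.57, 2.57, 3.14, 3.14, 3.14, 3.14, 3.14].

### API

Orientations are given as a rotation vector (axis times angle).
In Python, from bench import ctrl gives the robot as it stands. The module is installed in compiled form; this text tells all that it offers.
- The arm moves only by the tool carry_out, never from a script. Its argument "steps" is a list of rows, each a list of 7 numbers: the turn, a rotation vector about the world's x, y, z in degrees, then the shift along the world's x, y, z in cm, then the opening, from 0 (shut) to 1 (fully open). A call has 1 to 12 rows; each row is the pose to reach, as a shift and turn from the pose commanded when the call began; what a row does not reach only later rows make up. A row lasts 1/10 s, in which the tool goes at most 50 mm and 8.59 degrees, less where a joint would pass 70% of its speed; a pose out of reach is approached as far as the arm can. A call with a gripper value outside its range is refused whole. The fingers move at their own pace and stop on an object; "squeeze" is the grip in N (left out, the last holds). Time passes only in rows, so rows that repeat a pose let the fingers close. It gives the time, the measured TCP pose, the force, the opening and the grip force at its end, in the units of the state.
- ctrl.get_state(): the state, without advancing time (a new reading comes with each control period).
- ctrl.get_image(name): name is "side" or "top"; returns a dict with "pixels" (400x640x3 uint8, red, green, blue), "camera_matrix" (3x3 intrinsics, pixels), "cam_to_world" (4x4, takes a point from camera to world coordinates). Camera axes: x right, y down, z forward; pixel columns grow to the right and rows downward; lengths in m; the calibration is good to about 2 mm. A picture is of the moment at which its call begins. There is no depth.
- ctrl.close_job(): hands the job in; it is judged then, once.
The state is a dict: "time": time; "joint_positions": joint angles; "qd": joint speeds; "joint_torque": joint torques, N m; "position": TCP position; "tool_rot": TCP orientation; "ft_force": force on the tool from outside, world axes, zero at the start; "torque": the same for the moment, N m; "grip_width": opening from 0.0 (shut) to 1.0 (fully open); "grip_force": force on a finger pad.
Only numpy, scipy, OpenCV 4.12 (cv2) and the standard library are available. Lean on these libraries where they do the work, as an engineer would, in place of code of your own. Each camera call takes 0.05 s, during which the arm holds its last target. There are 200 camera calls.

### The job

Lift the steel jug with the handle out of its crate by the rim and stand it upright on the free bench, then let go. Take it again by its handle and set it in the orange drip tray of the filling stand, squarely under the outlet, with the handle pointing straight out of the open front. Never tip the jug over, and leave the other things where they stand.

Things in the scene. Friction and masses are not known exactly. Their poses are not given: they have to be found in the camera images.
- jug: The jug to move: plain steel, round, 140 mm tall, about 0.25 kg, the only vessel with a handle. Origin at the centre of its underside, z up, handle on its -x side. Body 92 mm outside diameter, wall 4 mm; starts upright in a crate cell, handle tucked in a corner below the crate's top edge, rim clear above it
- jug_grip (a point): point in the upright bar of the jug's D-shaped handle, 88 mm along -x from the jug's axis and 85 mm up. The bar is 12 mm wide (jug y) and 14 mm deep (jug x) and runs from 40 to 110 mm up; two level arms 12 mm thick join it to the body at 46 and 104 mm up
- jug_rim (a point): centre of the jug's mouth, 140 mm above its underside. The top 20 mm of the jug is a thick rim band, 100 mm outside and 84 mm inside diameter, so 8 mm thick
- crate: Fixed grey plastic crate, open on top, 315 mm (x) by 160 mm (y), 118 mm high, walls and floor 5 mm; a divider across the middle makes two cells of 150 by 150 mm, side by side along its x. Origin at the centre of its underside
- stand: Fixed filling stand: a grey board on four thin posts, a squat round black tank on top, centred over the outlet, 351 mm high in all. Origin on the bench straight below the outlet, z up; the open front faces its -x. Posts 16 mm square centred at x -55 and +42 mm, y -125 and +125 mm. An orange outlet hangs below the board, down to 186 mm up
- stand_edge (a point): middle of the lower front edge of the stand's board, 65 mm in front (-x) of the outlet's axis and 200 mm up; the board is 15 mm thick, reaches back to 52 mm behind the outlet's axis and 135 mm to either side
- stand_mark (a point): centre of the flat black round mark, 100 mm across, on the floor of the orange drip tray, straight below the outlet, 4 mm above the bench: the jug's underside centre belongs here. The fixed tray is 130 by 130 mm outside, its rim 4 mm thick and 14 mm high above the bench
- beaker: Bystander in the other cell of the crate: plain steel beaker without handle, 96 mm across the rim, 140 mm tall. Origin at the centre of its underside
- dev_tank: Bystander: black film developing tank, 100 mm across, 120 mm tall. Origin under its centre
- white_bottle: Bystander: white bottle, 68 mm across, 160 mm tall. Origin under its centre
- amber_bottle: Bystander: amber bottle, 60 mm across, 130 mm tall. Origin under its centre
- film_can: Bystander: small black film can, 32 mm across, 50 mm tall. Origin under its centre
- reel: Bystander: white disc-shaped film reel lying flat, 90 mm across, 30 mm high. Origin under its centre
Things that resemble listed ones, but are neither listed nor needed, are in the scene too. Leave any green look-alike of the jug alone.

How it is judged:
By the outcome, as a careful person would: the job done as asked, in the order asked, and still so for the second after the job is handed in, with the robot touching nothing.
It also fails if it takes over 64 s, if anything falls off the work surface, if the arm or the gripper's body presses on something with over 40 N, if the wrist force passes 120 N, or if a joint passes its speed limit or range.

## Working session

There is one attempt and no reset: what is moved stays moved. The work goes in short steps, Python scripts to look and compute and a tool call to move; the robot and the scene stay as the last step left them, time stands still between calls to the robot, and variables do not carry over. Pictures are saved under pics/ and viewed, at most 10 in all, crops included, and the job is handed in when it is done.

Besides the shell and the picture viewer there is one more tool, called after ">>>" as a command line: name --pt "numbers of a row" for each row, then --argument value for the rest. carry_out: Moves the arm, as the interface text tells. Its arguments: {"type":"object","properties":{"steps":{"type":"array","items":{"type":"array","items":{"type":"number"}}},"squeeze":{"type":"number"}},"required":["steps"]}

```bash
mkdir -p pics
cat > h.py <<'E'
import numpy as np, cv2
from bench import ctrl
def snap(name,fn):
    im=ctrl.get_image(name); cv2.imwrite(fn,im["pixels"][:,:,::-1].copy())
    np.savez(name+'.npz',K=im["camera_matrix"],T=im["cam_to_world"]); return im
def ray(name,u,v):
    d=np.load(name+'.npz'); r=d['T'][:3,:3]@np.linalg.inv(d['K'])@np.array([u,v,1.]); return d['T'][:3,3],r
def at(name,u,v,z):
    o,r=ray(name,u,v); return o+r*(z-o[2])/r[2]
def proj(name,p):
    d=np.load(name+'.npz'); c=np.linalg.inv(d['T'])@np.append(p,1); q=d['K']@c[:3]; return q[:2]/q[2]
E
python3 - <<'E'
from h import *
for n in("side","top"):
    im=snap(n,f'pics/{n}0.png'); print(im["camera_matrix"],im["cam_to_world"])
print(ctrl.get_state())
E
```

```text
[[411.62288977   0.         325.80926022]
 [  0.         411.62288977 193.8089274 ]
 [  0.           0.           1.        ]] [[-0.74776504 -0.43871594  0.49837313 -0.08257319]
 [-0.6636049   0.46915727 -0.58268345  0.62584631]
 [ 0.02181714 -0.76643316 -0.64195345  0.91019094]
 [ 0.          0.          0.          1.        ]]
[[365.06254334   0.         320.94139368]
 [  0.         365.06254334 193.47016401]
 [  0.           0.           1.        ]] [[-0.00604393 -0.99014413  0.13992166  0.33455596]
 [-0.99986305  0.00382802 -0.01610056 -0.03780011]
 [ 0.01540625 -0.13999981 -0.99003167  1.30319409]
 [ 0.          0.          0.          1.        ]]
{'time': 0.1, 'joint_positions': array([ 1.34013953,  0.32180172, -0.07010247,  1.45156705,  0.02261711,
        1.3707873 , -0.05691336]), 'qd': array([-1.12552033e-03, -2.61837292e-03,  2.04122964e-05, -2.20956100e-03,
       -2.44039922e-04, -1.10802034e-03,  6.37303831e-04]), 'joint_torque': array([ 1.44607031e-05, -4.92571664e+01, -4.05661231e-01, -3.13393986e+01,
       -6.41450426e-02,  3.96774570e-02,  6.33404284e-05]), 'position': array([ 0.15734488, -0.63015333,  0.22152965]), 'tool_rot': array([-3.11635622e+00, -3.83345496e-01,  5.01511860e-04]), 'ft_force': array([ 0.3411013 , -0.02587653, -0.30619659]), 'torque': array([ 0.03136357,  0.00059009, -0.01353585]), 'grip_force': 0.0, 'grip_width': 0.9944863369050329}
```

View pics/side0.png

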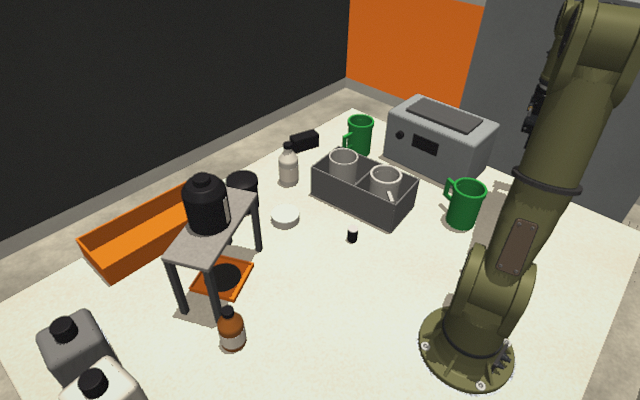

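View pics/top0.png

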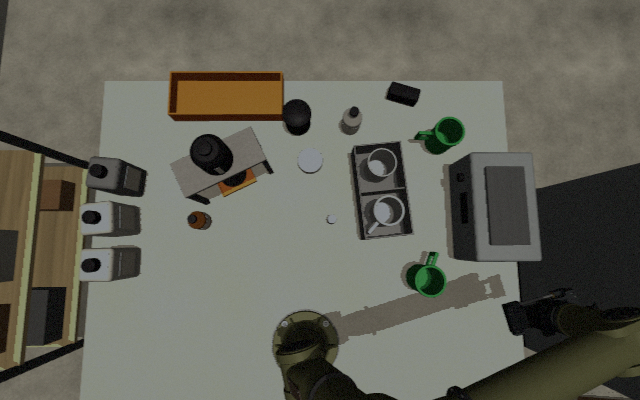

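The side picture shows the jug in the near crate cell at (385,183) and the stand at (215,230). In the top picture the jug is at (388,211) with its handle toward (373,230), and the stand board is at (221,166). Next I'll zoom in.

Run:
```python
import cv2,numpy as np
t=cv2.imread('pics/top0.png'); s=cv2.imread('pics/side0.png')
r=lambda i,x,y,w,h,k:cv2.resize(i[y:y+h,x:x+w],None,fx=k,fy=k,interpolation=cv2.INTER_CUBIC)
a=r(t,345,135,80,60*2,5)[:600,:400]; b=r(t,165,120,114,85,3.5)[:300,:400]; c=r(s,155,165,114,85*2,3.5)[:300]
A=np.zeros((600,800,3),np.uint8); A[:a.shape[0],:400]=a; A[:b.shape[0],400:400+b.shape[1]]=b
c=r(s,305,140,114,85,3.5); A[300:300+c.shape[0],400:400+c.shape[1]]=c
cv2.imwrite('pics/z0.png',np.clip(A*1.6,0,255).astype(np.uint8))
c=r(s,150,165,120,150,4); cv2.imwrite('pics/z1.png',np.clip(c*1.5,0,255).astype(np.uint8))
```

```text
(no output)
```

View pics/z0.png

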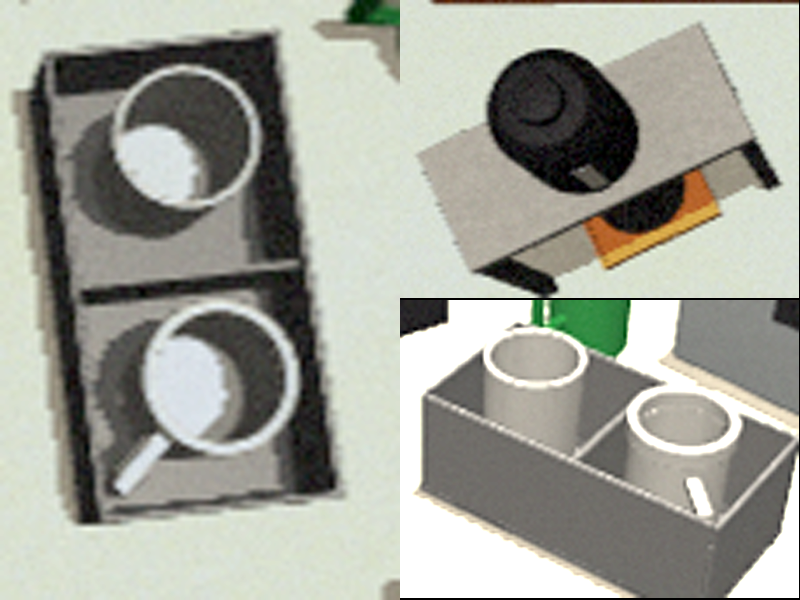

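View pics/z1.png

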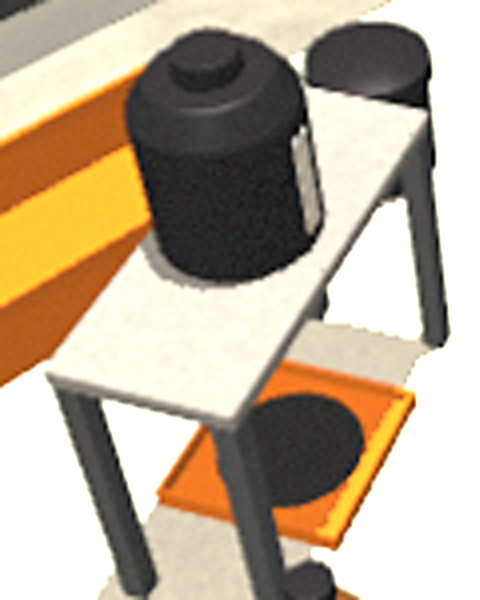

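The crops show the jug rim centred at top px (389.4,210.4) with its handle end at about (369.4,233), and give the board corners and the tray mark (side px 226,277.5).

```bash
cat >> h.py <<'E'
def fit(model,obs,x0):
    from scipy.optimize import least_squares
    f=lambda x:np.concatenate([proj(n,p)-uv for (n,p),uv in zip(model(x),[o for o in obs])])
    s=least_squares(f,x0,loss='soft_l1'); return s.x, s.fun.reshape(-1,2)
def tf(x,p):
    c,s=np.cos(x[2]),np.sin(x[2]); return np.array([x[0]+c*p[0]-s*p[1],x[1]+s*p[0]+c*p[1],p[2]])
E
python3 - <<'E'
from h import *
Z=lambda u,v:(u/5+345,v/5+135)
B=lambda u,v:((u-400)/3.5+165,v/3.5+120)
S=lambda u,v:((u-400)/3.5+305,(v-300)/3.5+140)
S1=lambda u,v:(u/4+150,v/4+165)
print('board tl,tr,br,bl',[at('top',*B(*p),.215).round(3) for p in[(418,155),(700,25),(752,138),(475,270)]])
print('board side',[at('side',*S1(*p),.215).round(3) for p in[(235,418),(428,112),(48,375)]])
print('mark side',at('side',*S1(304,450),.004).round(3))
pts=[('top',B(418,155),(.052,.135,.215)),('top',B(700,25),(.052,-.135,.215)),('top',B(752,138),(-.065,-.135,.215)),('top',B(475,270),(-.065,.135,.215)),
('side',S1(235,418),(-.065,.135,.215)),('side',S1(428,112),(-.065,-.135,.215)),('side',S1(48,375),(.052,.135,.215)),('side',S1(304,450),(0,0,.004)),
('side',S1(415,395),(-.065,-.065,.014)),('side',S1(335,548),(-.065,.065,.0)),('top',B(720,212),(-.065,-.065,.0)),('top',B(606,268),(-.065,.065,.0))]
x,r=fit(lambda x:[(n,tf(x,p)) for n,_,p in pts],[u for _,u,_ in pts],[.7,.25,.4]); print('stand',x,np.degrees(x[2]));print(r.round(1))
J=[('top',Z(222,377),(0,0,.14)),('side',S(684,421),(0,0,.14)),('top',Z(122,490),(-.095,0,.11)),('side',S(707,513),(-.095,0,.11))]
x,r=fit(lambda x:[(n,tf(x,p)+[0,0,.005]) for n,_,p in J],[u for _,u,_ in J],[.6,-.25,-.9]); print('jug',x,np.degrees(x[2]));print(r.round(1))
C=[('top',Z(45,55),(.1575,.08,.118)),('top',Z(278,33),(.1575,-.08,.118)),('top',Z(340,493),(-.1575,-.08,.118)),('top',Z(83,520),(-.1575,.08,.118)),('side',S(713,525),(-.1575,.08,.118)),('side',S(428,395),(.1575,.08,.118))]
x,r=fit(lambda x:[(n,tf(x,p)) for n,_,p in C],[u for _,u,_ in C],[.6,-.25,0]); print('crate',x,np.degrees(x[2]));print(r.round(1))
b=at('top',*Z(187,137),.145);print('beaker',b)
for n,u,v,z in[('amber',199,220,.0),('amber_s',232,348,0),('can',332,219,.05),('reel',310,160,.03),('green near',428,280,.14)]:print(n,at('side' if n[-2:]=='_s' else 'top',u,v,z).round(3))
E
```

```text
board tl,tr,br,bl [array([0.579, 0.4  , 0.215]), array([0.696, 0.16 , 0.215]), array([0.594, 0.112, 0.215]), array([0.479, 0.347, 0.215])]
board side [array([0.473, 0.355, 0.215]), array([0.591, 0.116, 0.215]), array([0.572, 0.405, 0.215])]
mark side [0.584 0.258 0.004]
stand [0.59190502 0.26084442 0.45707177] 26.188283144647762
[[-1.6  0.1]
 [-1.  -0.8]
 [ 0.5  0.2]
 [-2.3  1.6]
 [ 0.2 -0.7]
 [ 0.8 -1.2]
 [-1.5 -1.7]
 [-2.8 -0.9]
 [ 0.5 -1.8]
 [ 1.3  0.2]
 [-0.   1.2]
 [-0.4  1.1]]
jug [ 0.44244121 -0.27366541 -0.71569952] -41.00656191553804
[[-0.4  0.1]
 [ 0.1 -2. ]
 [-0.7  0.5]
 [ 0.1 -1.1]]
crate [ 0.51487437 -0.25999612  0.08296397] 4.753485506030899
[[-0.4 -0.9]
 [ 0.3 -0.4]
 [-0.5  1.6]
 [ 1.8  0.6]
 [ 0.5  0.7]
 [-2.6 -1.8]]
beaker [ 0.59952095 -0.25715043  0.145     ]
amber [0.425 0.375 0.   ]
amber_s [0.409 0.377 0.   ]
can [ 0.423 -0.096  0.05 ]
reel [ 0.635 -0.02   0.03 ]
green near [ 0.224 -0.39   0.14 ]
```

>>> carry_out --pt "0 0 -9 28.1 40.2 2.9 0.45" --pt "0 0 -9 28.1 40.2 2.9 0.45" --pt "0 0 -9 28.1 40.2 2.9 0.45" --pt "0 0 -9 28.1 40.2 2.9 0.45" --pt "0 0 -9 28.1 40.2 2.9 0.45" --pt "0 0 -9 28.1 40.2 2.9 0.45" --pt "0 0 -9 28.1 40.2 2.9 0.45" --pt "0 0 -9 28.1 40.2 2.9 0.45" --pt "0 0 -9 28.1 40.2 2.9 0.45" --pt "0 0 -9 28.1 40.2 2.9 0.45" --pt "0 0 -9 28.1 40.2 2.9 0.45" --pt "0 0 -9 28.1 40.2 2.9 0.45" --squeeze 50

```text
time: 1.3
position: [0.4386, -0.2279, 0.2513]
tool_rot: [3.138, 0.142, -0.001]
ft_force: [-0.5, -0.4, -0.6]
grip_width: 0.449
grip_force: 0.0
```

Run:
```python
from h import *
s=snap('side','pics/s1.png');t=snap('top','pics/t1.png');print(ctrl.get_state()['joint_positions'].round(4))
a=cv2.imread('pics/t1.png')[130:250,330:450];b=cv2.imread('pics/s1.png')[90:240,300:450]
A=np.hstack([cv2.resize(a,(400,400),interpolation=2),cv2.resize(b,(400,400),interpolation=2)])
cv2.imwrite('pics/z2.png',np.clip(A*1.4,0,255).astype(np.uint8))
```

```text
[ 0.8724 -0.0074 -0.4374  1.7686 -0.0025  1.3806 -1.0497]
```

View pics/z2.png

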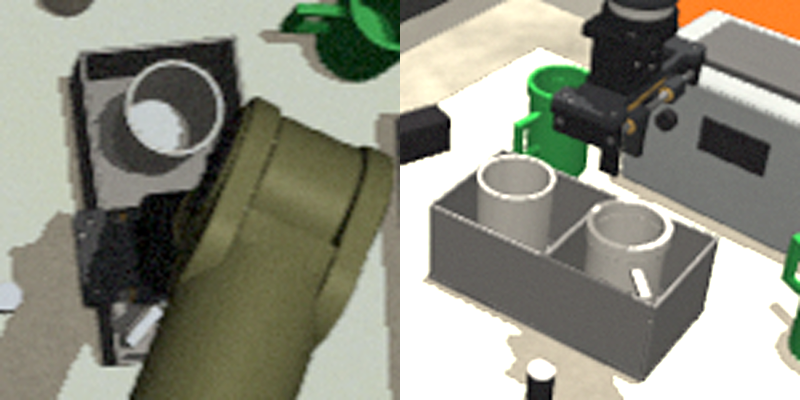

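The crops show the gripper over the jug's left rim part, with the crate undisturbed. I'll descend, close and check.

>>> carry_out --pt "0 0 0 0 0 -4 0.45" --pt "0 0 0 0 0 -8 0.45" --pt "0 0 0 0 0 -11 0.45" --pt "0 0 0 0 0 -12.9 0.45" --pt "0 0 0 0 0 -12.9 0.45" --pt "0 0 0 0 0 -12.9 0.0" --pt "0 0 0 0 0 -12.9 0.0" --pt "0 0 0 0 0 -12.9 0.0" --pt "0 0 0 0 0 -12.9 0.0" --pt "0 0 0 0 0 -12.9 0.0"

```text
time: 2.4
position: [0.439, -0.2281, 0.1234]
tool_rot: [-3.138, -0.138, -0.001]
ft_force: [0.1, 2.4, 1.9]
grip_width: 0.095
grip_force: 47.7
```

>>> carry_out --pt "0 0 0 0 0 1 0.0" --pt "0 0 0 0 0 2.5 0.0" --pt "0 0 0 0 0 4.5 0.0" --pt "0 0 0 0 0 7 0.0" --pt "0 0 0 0 0 9.5 0.0" --pt "0 0 0 0 0 12 0.0" --pt "0 0 0 0 0 14.5 0.0" --pt "0 0 0 0 0 16 0.0" --pt "0 0 0 0 0 17 0.0" --pt "0 0 0 0 0 17 0.0" --pt "0 0 0 0 0 17 0.0"

```text
time: 3.5
position: [0.438, -0.2285, 0.2916]
tool_rot: [-3.138, -0.138, 0.002]
ft_force: [-0.1, -0.1, -2.8]
grip_width: 0.096
grip_force: 47.8
```

Run:
```python
from h import *
s=snap('side','pics/s2.png');t=snap('top','pics/t2.png');st=ctrl.get_state();print(st['joint_positions'].round(4),st['position'],st['torque'],st['ft_force'],st['grip_width'])
b=cv2.imread('pics/s2.png')[60:260,270:470]
cv2.imwrite('pics/z3.png',np.clip(cv2.resize(b,(600,600),interpolation=2)*1.4,0,255).astype(np.uint8))
```

```text
[ 0.8746 -0.0211 -0.4371  1.7021 -0.0093  1.4611 -1.0445] [ 0.43786343 -0.22837342  0.2911655 ] [0.14832948 0.05995969 0.01088451] [-0.8305318  -0.30728081 -2.21347151] 0.09541335245536862
```

View pics/z3.png

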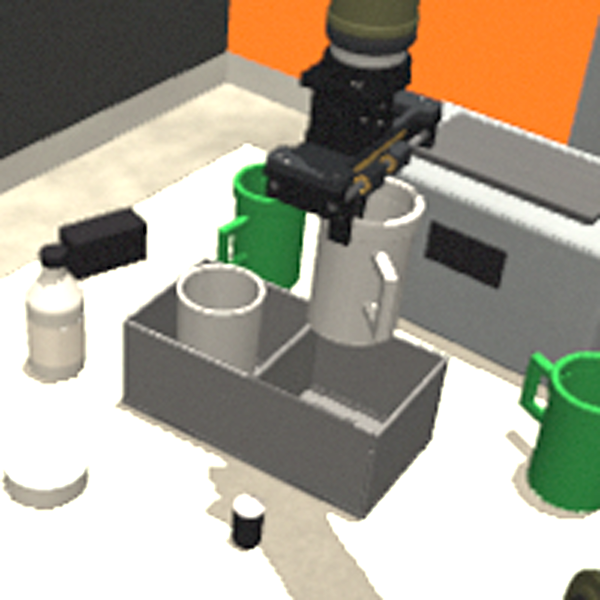

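The jug hangs upright from the gripper, clear of the crate, and the bystanders are unmoved. Next I'll fit an approximate arm model to check how far I can tilt.

```bash
cat > k.py <<'E'
import numpy as np
from scipy.spatial.transform import Rotation as R
from scipy.optimize import least_squares
D=[([1.34013953,.32180172,-.07010247,1.45156705,.02261711,1.3707873],[.15734488,-.63015333,.22152965]),
([.8724,-.0074,-.4374,1.7686,-.0025,1.3806],[.4386,-.2279,.2513]),
([.8746,-.0211,-.4371,1.7021,-.0093,1.4611],[.4379,-.2284,.2912])]
def fk(j,p,s):
    h,L1,L2,L3,a,w=p; z=lambda d:np.array([0,0,d]); x=lambda d:np.array([d,0,0])
    Q=R.from_euler('z',s*j[0])*R.from_euler('y',j[1])*R.from_euler('z',s*j[2]); P=z(h)+Q.apply([a,0,L1])
    Q=Q*R.from_euler('y',j[3]); P=P+Q.apply([-a,0,0])
    Q=Q*R.from_euler('z',s*j[4]); P=P+Q.apply(z(L2))
    Q=Q*R.from_euler('y',j[5]); P=P+Q.apply([w,0,L3]); return P,Q
def fitk(s):
    f=lambda p:np.concatenate([np.concatenate([fk(j,p,s)[0]-q for j,q in D]),.01*(p-[.33,.35,.38,.3,0,0])])
    r=least_squares(f,[.33,.35,.38,.3,0,0]); return r.x,np.abs(r.fun[:-6]).max(),r.fun
if __name__=='__main__':
    for s in(1,-1):
        p,e,_=fitk(s); print(s,p.round(4),e)
    s=-1;p=fitk(s)[0]
    lo=np.array([-.3,.06,.09]);hi=np.array([2.09,2.45,2.05])
    # planar j3=j5=0
    for t in(0,15,20,25,30,40,50):
        for z in(.05,.09,.14):
            ok=[]
            for r in np.arange(.3,.8,.01):
                f=lambda q:np.r_[fk([0,q[0],0,q[1],0,q[2]],p,s)[0][[0,2]]-[r,z],.3*(q.sum()-np.pi+np.radians(t))]
                q=least_squares(f,[.1,1.7,1.3],bounds=(lo,hi))
                if q.cost<1e-7: ok.append(r)
            print(t,z,round(min(ok),2) if ok else None,round(max(ok),2) if ok else None)
E
python3 k.py
```

```text
1 [ 0.8177 -2.6125  0.2974 -1.6088  0.5004  0.6037] 0.3735824853971521
-1 [ 2.814e-01  4.873e-01  5.044e-01  4.226e-01  1.600e-03 -2.000e-04] 0.025080124816366067
0 0.05 0.3 0.79
0 0.09 0.31 0.79
0 0.14 0.33 0.79
15 0.05 0.4 0.79
15 0.09 0.41 0.79
15 0.14 0.43 0.79
20 0.05 0.45 0.79
20 0.09 0.44 0.79
20 0.14 0.46 0.79
25 0.05 0.49 0.79
25 0.09 0.46 0.79
25 0.14 0.49 0.79
30 0.05 0.53 0.79
30 0.09 0.51 0.79
30 0.14 0.52 0.79
40 0.05 None None
40 0.09 0.59 0.79
40 0.14 0.56 0.79
50 0.05 None None
50 0.09 None None
50 0.14 None None
```

```bash
python3 - <<'E'
import re
c=open('k.py').read().replace("'z',s*j[0]","'z',-j[0]").replace("'z',s*j[2]","'z',s[0]*j[2]").replace("'z',s*j[4]","'z',s[1]*j[4]").replace("for s in(1,-1)","for s in((1,1),(1,-1),(-1,1),(-1,-1))").replace("    s=-1;p=","    s=(1,1);p=")
open('k.py','w').write(c)
E
python3 k.py
```

```text
(1, 1) [ 0.808   0.9314  0.7141  1.2118 -0.155   0.175 ] 0.35690847317046315
(1, -1) [ 2.3721  0.9664  0.4648  2.9168 -0.083   0.0127] 0.33860839659390685
(-1, 1) [-0.3316  0.4836  0.4958 -0.195  -0.001  -0.0111] 0.025823773019264
(-1, -1) [ 2.814e-01  4.873e-01  5.044e-01  4.226e-01  1.600e-03 -2.000e-04] 0.025080124816366067
0 0.05 0.3 0.79
0 0.09 0.3 0.79
0 0.14 0.3 0.79
15 0.05 0.34 0.79
15 0.09 0.37 0.79
15 0.14 0.39 0.79
20 0.05 0.44 0.79
20 0.09 0.46 0.79
20 0.14 0.49 0.79
25 0.05 0.52 0.79
25 0.09 0.55 0.79
25 0.14 0.58 0.79
30 0.05 0.6 0.79
30 0.09 0.63 0.79
30 0.14 0.66 0.79
40 0.05 None None
40 0.09 0.74 0.79
40 0.14 0.78 0.79
50 0.05 None None
50 0.09 None None
50 0.14 None None
```

```bash
python3 - <<'E'
c=open('k.py').read().replace("h,L1,L2,L3,a,w=p","h,L1,L2,L3,a,w,b=p").replace("Q.apply([a,0,L1])","Q.apply([a,b,L1])").replace(".3,0,0]",".3,0,0,0]").replace("[:-6]","[:-7]").replace("s=(1,1)","s=(-1,-1)").replace("for s in((1,1),(1,-1),(-1,1),(-1,-1))","for s in((1,-1),(-1,-1))").replace(".01*(p",".001*(p")
c=c.replace("q.cost<1e-7","q.cost<1e-6")
open('k.py','w').write(c)
E
python3 k.py
```

```text
(1, -1) [ 5.2008  0.9708  0.5486  5.7266 -0.0935  0.0789  0.2977] 0.0354745778040671
(-1, -1) [-1.517e-01  4.847e-01  5.079e-01 -1.700e-02 -2.000e-03 -4.000e-04
 -2.480e-02] 0.0014187723610905034
0 0.05 0.3 0.79
0 0.09 0.31 0.79
0 0.14 0.33 0.79
15 0.05 0.3 0.79
15 0.09 0.3 0.79
15 0.14 0.33 0.79
20 0.05 0.3 0.79
20 0.09 0.3 0.79
20 0.14 0.33 0.79
25 0.05 0.3 0.79
25 0.09 0.3 0.79
25 0.14 0.32 0.79
30 0.05 0.3 0.79
30 0.09 0.3 0.79
30 0.14 0.32 0.79
40 0.05 0.3 0.79
40 0.09 0.3 0.79
40 0.14 0.32 0.79
50 0.05 0.3 0.79
50 0.09 0.3 0.79
50 0.14 0.32 0.79
```

>>> carry_out --pt "0 0 4 0.4 3 0 0" --pt "0 0 10 0.9 7 0 0" --pt "0 0 17 1.5 11 0 0" --pt "0 0 24 2.1 15 0 0" --pt "0 0 31 2.7 19 0 0" --pt "0 0 38 3.3 23 0 0" --pt "0 0 44 3.9 27 0 0" --pt "0 0 49 4.3 30 0 0" --pt "0 0 51 4.4 30.9 0 0" --pt "0 0 51 4.4 30.9 0 0" --pt "0 0 51 4.4 30.9 0 0"

```text
time: 4.7
position: [0.4822, 0.0791, 0.292]
tool_rot: [2.775, 1.473, -0.002]
ft_force: [-0.1, -0.3, -2.4]
grip_width: 0.099
grip_force: 47.9
```

>>> carry_out --pt "0 -3 0 0 0 0 0" --pt "0 -6 0 0 0 0 0" --pt "0 -8 0 0 0 0 0" --pt "0 -8 0 0 0 0 0" --pt "0 -8 0 0 0 0 0"

```text
time: 5.2
position: [0.4823, 0.0788, 0.2926]
tool_rot: [2.712, 1.438, 0.188]
ft_force: [-0.1, -0.8, -3.3]
grip_width: 0.097
grip_force: 47.9
```

Run:
```python
from h import *
st=ctrl.get_state();print(repr(st['joint_positions']),st['position'],st['tool_rot'],st['ft_force'],st['torque'],st['grip_width'])
```

```text
array([ 0.58154799, -0.17620727, -0.71543239,  1.8096661 , -0.09837047,
        1.32829074, -0.71290736]) [0.48233622 0.0788137  0.29258921] [2.71213388 1.43781161 0.1879025 ] [-0.14056159 -0.84686048 -3.31397569] [ 0.05819752  0.2996992  -0.08074422] 0.09740213297848392
```

```bash
cat > k2.py <<'E'
from k import *
D.append(([.58154799,-.17620727,-.71543239,1.8096661,-.09837047,1.32829074],[.48233622,.0788137,.29258921]))
S=(-1,-1); p,e,_=fitk(S); print(p.round(4),e)
lo=np.array([-2.86,-.3,-1.38,.06,-1.56,.09])+.03;hi=np.array([2.86,2.09,1.24,2.45,4.7,2.05])-.03
def reach(bar,yaw,t,ref=None):
    y=np.radians(yaw);t=np.radians(t); d=np.array([np.cos(y)*np.sin(t),np.sin(y)*np.sin(t),-np.cos(t)]); tcp=np.array(bar)+.019*d
    best=None
    for r in([.58,-.18,-.7,1.8,0,1.3],[.2,.1,-.3,1.8,0,1.3],[0,0,0,1.8,0,1.2],[-.3,0,0,1.8,0,1.2],[.5,.1,-1,1.9,-.5,1.1],[-.5,.1,.6,1.9,.5,1.1]):
        def f(q):
            P,Q=fk(q,p,S); return np.r_[(P-tcp)*10,(Q.apply([0,0,1])-d)*3,.0005*(q-r)]
        s=least_squares(f,np.clip(r,lo,hi),bounds=(lo,hi)); e=np.linalg.norm(s.fun[:6])
        if best is None or e<best[0]-1e-3: best=(e,s.x)
    return best
if __name__=='__main__':
    for t in(15,20,25,30,35):
        for nm,bar,yaw in[('stand',(.592-.079,.261-.039,.089),26.2),('standhi',(.592-.079-.18,.261-.039-.09,.11),26.2)]+[('b%d'%w,(.52-.088*np.cos(np.radians(w)),.055-.088*np.sin(np.radians(w)),.085),w) for w in(-50,-30,10,40,60)]:
            e,q=reach(bar,yaw,t); print(t,nm,round(e,4),q.round(2))
E
python3 k2.py
```

```text
[ 0.2234  0.485   0.5157  0.3559 -0.0036  0.0048 -0.0247] 0.0016631391040664578
15 stand 0.0 [ 0.34  0.15 -0.84  2.05  0.18  0.73]
15 standhi 0.2678 [-0.35 -0.27 -0.07  2.36 -0.05  0.85]
15 b-50 0.0 [ 0.33  0.1  -0.86  2.11  0.41  0.96]
15 b-30 0.0 [ 0.45 -0.06 -0.86  2.22  0.23  0.82]
15 b10 0.0 [ 0.57 -0.18 -0.66  2.31 -0.19  0.72]
15 b40 0.0 [ 0.68 -0.06 -0.58  2.23 -0.31  0.8 ]
15 b60 0.0 [ 0.72  0.07 -0.57  2.12 -0.27  0.89]
20 stand 0.0 [ 0.37  0.09 -0.86  2.12  0.13  0.61]
20 standhi 0.4291 [-0.33 -0.27 -0.07  2.38 -0.07  0.77]
20 b-50 0.0 [ 0.29  0.1  -0.88  2.13  0.52  0.98]
20 b-30 0.0 [ 0.44 -0.1  -0.9   2.26  0.31  0.77]
20 b10 0.0 [ 0.55 -0.24 -0.62  2.37 -0.28  0.63]
20 b40 0.0 [ 0.7  -0.09 -0.54  2.27 -0.45  0.76]
20 b60 0.0 [ 0.76  0.07 -0.55  2.14 -0.39  0.87]
25 stand 0.0 [ 0.4   0.04 -0.86  2.19  0.06  0.49]
25 standhi 0.5815 [-0.3  -0.27 -0.07  2.42 -0.12  0.68]
25 b-50 0.0 [ 0.24  0.12 -0.9   2.15  0.64  1.  ]
25 b-30 0.0 [ 0.43 -0.12 -0.95  2.3   0.42  0.73]
25 b10 0.04 [-0.04 -0.24 -0.08  2.42 -0.08  0.53]
25 b40 0.0 [ 0.72 -0.1  -0.49  2.31 -0.6   0.73]
25 b60 0.0 [ 0.8   0.07 -0.52  2.16 -0.51  0.87]
30 stand 0.0 [ 0.42 -0.01 -0.86  2.25 -0.03  0.37]
30 standhi 0.7332 [-0.27 -0.27 -0.07  2.42 -0.18  0.64]
30 b-50 0.0 [ 0.19  0.14 -0.91  2.16  0.75  1.05]
30 b-30 0.0 [ 0.42 -0.14 -1.    2.34  0.55  0.71]
30 b10 0.228 [-0.09 -0.24 -0.02  2.42 -0.08  0.5 ]
30 b40 0.0 [ 0.74 -0.11 -0.46  2.36 -0.76  0.72]
30 b60 0.0 [ 0.83  0.09 -0.5   2.18 -0.63  0.88]
35 stand 0.0 [ 0.41 -0.04 -0.85  2.31 -0.16  0.25]
35 standhi 0.8942 [-0.22 -0.27 -0.07  2.42 -0.27  0.61]
35 b-50 0.0 [ 0.12  0.18 -0.91  2.18  0.86  1.11]
35 b-30 0.0 [ 0.39 -0.14 -1.05  2.38  0.71  0.72]
35 b10 0.4159 [-0.15 -0.24  0.04  2.42 -0.08  0.46]
35 b40 0.0 [ 0.77 -0.1  -0.43  2.39 -0.92  0.73]
35 b60 0.0 [ 0.87  0.11 -0.48  2.2  -0.73  0.9 ]
```

```bash
cat > c.py <<'E'
from k2 import *
for t in(18,22,25):
  for yaw in(26.2,34):
    c,s=np.cos(np.radians(26.2)),np.sin(np.radians(26.2)); y=np.radians(yaw)
    for jx,jy in[(-.156,-.153),(-.12,-.1),(-.11,-.06),(-.08,-.03),(-.05,0)]:
        J=np.array([.592+c*jx-s*jy,.261+s*jx+c*jy]); b=J-.088*np.array([np.cos(y),np.sin(y)])
        out=[]
        for z in(.085,.115):
            e,q=reach((*b,z),yaw,t); out+= [round(e,3)]
        print(t,yaw,jx,jy,J.round(3),out,q.round(2))
E
python3 c.py
```

```text
[ 0.2234  0.485   0.5157  0.3559 -0.0036  0.0048 -0.0247] 0.0016631391040664578
18 26.2 -0.156 -0.153 [0.52  0.055] [np.float64(0.0), np.float64(0.0)] [ 0.62 -0.21 -0.55  2.28 -0.37  0.8 ]
18 26.2 -0.12 -0.1 [0.528 0.118] [np.float64(0.0), np.float64(0.0)] [ 0.55 -0.19 -0.64  2.26 -0.33  0.76]
18 26.2 -0.11 -0.06 [0.52  0.159] [np.float64(0.0), np.float64(0.0)] [ 0.49 -0.21 -0.7   2.27 -0.31  0.75]
18 26.2 -0.08 -0.03 [0.533 0.199] [np.float64(0.0), np.float64(0.0)] [ 0.46 -0.15 -0.78  2.22 -0.22  0.73]
18 26.2 -0.05 0 [0.547 0.239] [np.float64(0.0), np.float64(0.0)] [ 0.43 -0.08 -0.85  2.17 -0.1   0.71]
18 34 -0.156 -0.153 [0.52  0.055] [np.float64(0.0), np.float64(0.0)] [ 0.66 -0.16 -0.54  2.25 -0.39  0.83]
18 34 -0.12 -0.1 [0.528 0.118] [np.float64(0.0), np.float64(0.0)] [ 0.58 -0.16 -0.63  2.24 -0.36  0.79]
18 34 -0.11 -0.06 [0.52  0.159] [np.float64(0.0), np.float64(0.0)] [ 0.52 -0.18 -0.67  2.25 -0.35  0.77]
18 34 -0.08 -0.03 [0.533 0.199] [np.float64(0.0), np.float64(0.0)] [ 0.49 -0.13 -0.75  2.21 -0.28  0.74]
18 34 -0.05 0 [0.547 0.239] [np.float64(0.0), np.float64(0.0)] [ 0.
[... 1441 characters left out ...]
9] [np.float64(0.0), np.float64(0.0)] [ 0.42 -0.23 -0.71  2.31 -0.38  0.6 ]
25 26.2 -0.05 0 [0.547 0.239] [np.float64(0.0), np.float64(0.0)] [ 0.41 -0.16 -0.8   2.26 -0.26  0.57]
25 34 -0.156 -0.153 [0.52  0.055] [np.float64(0.0), np.float64(0.0)] [ 0.67 -0.2  -0.47  2.32 -0.59  0.77]
25 34 -0.12 -0.1 [0.528 0.118] [np.float64(0.0), np.float64(0.0)] [ 0.57 -0.21 -0.55  2.32 -0.56  0.71]
25 34 -0.11 -0.06 [0.52  0.159] [np.float64(0.0), np.float64(0.0)] [ 0.5  -0.24 -0.6   2.33 -0.55  0.68]
25 34 -0.08 -0.03 [0.533 0.199] [np.float64(0.0), np.float64(0.0)] [ 0.47 -0.2  -0.68  2.3  -0.48  0.64]
25 34 -0.05 0 [0.547 0.239] [np.float64(0.0), np.float64(0.0)] [ 0.44 -0.14 -0.76  2.25 -0.37  0.6 ]
```

>>> carry_out --pt "0 4 0 0 0 0 0" --pt "0 8 0 0 0 0 0" --pt "-0.6 8 8 -0.3 -0.5 -2 0" --pt "-1.1 8 16 -0.6 -1 -5 0" --pt "-1.1 8 16 -0.6 -1 -9 0" --pt "-1.1 8 16 -0.6 -1 -12.5 0" --pt "-1.1 8 16 -0.6 -1 -15 0" --pt "-1.1 8 16 -0.6 -1 -16.4 0" --pt "-1.1 8 16 -0.6 -1 -16.9 0" --pt "-1.1 8 16 -0.6 -1 -16.9 0"

```text
time: 6.2
position: [0.4769, 0.0703, 0.1237]
tool_rot: [-2.54, -1.846, 0.001]
ft_force: [-0.4, -0.5, -2.5]
grip_width: 0.095
grip_force: 48.3
```

>>> carry_out --pt "0 0 0 0 0 -0.2 0" --pt "0 0 0 0 0 -0.4 0" --pt "0 0 0 0 0 -0.5 0" --pt "0 0 0 0 0 -0.5 0"

```text
time: 6.6
position: [0.4768, 0.0705, 0.1192]
tool_rot: [2.541, 1.848, -0.0]
ft_force: [-1.9, 1.1, 0.0]
grip_width: 0.097
grip_force: 48.3
```

>>> carry_out --pt "0 0 0 0 0 -0.1 0" --pt "0 0 0 0 0 -0.1 0" --pt "0 0 0 0 0 -0.1 0.4" --pt "0 0 0 0 0 -0.1 0.4" --pt "0 0 0 0 0 -0.1 0.4" --pt "0 0 0 0 0 -0.1 0.4" --pt "0 0 0 0 0 2 0.4" --pt "0 0 0 0 0 5 0.4" --pt "0 0 0 0 0 9 0.4" --pt "0 0 0 0 0 13 0.4" --pt "0 0 0 0 0 16 0.4" --pt "0 0 0 0 0 16 0.4"

```text
time: 7.8
position: [0.4792, 0.0707, 0.2831]
tool_rot: [2.537, 1.845, 0.01]
ft_force: [0.4, 0.3, 0.3]
grip_width: 0.399
grip_force: 0.0
```

>>> carry_out --pt "0 0 -8 -2 -4 0 1" --pt "0 0 -16 -4 -8 0 1" --pt "0 0 -24 -6 -12 0 1" --pt "0 0 -32 -8 -16 0 1" --pt "0 0 -40 -8 -20 0 1" --pt "0 0 -40 -8 -20 0 1"

```text
time: 8.4
position: [0.3947, -0.1354, 0.2775]
tool_rot: [-3.025, -0.849, 0.003]
ft_force: [0.2, 0.9, 0.5]
grip_width: 0.863
grip_force: 0.0
```

Run:
```python
from h import *
s=snap('side','pics/s3.png');t=snap('top','pics/t3.png');st=ctrl.get_state();print(st['joint_positions'].round(3),st['position'],st['tool_rot'])
print(proj('top',[.52,.055,.14]),proj('side',[.52,.055,.14]))
a=cv2.imread('pics/t3.png')[120:270,180:380];b=cv2.imread('pics/s3.png')[170:320,200:400]
A=np.vstack([cv2.resize(b,(760,570),interpolation=2)]);cv2.imwrite('pics/z4.png',np.clip(A*1.4,0,255).astype(np.uint8))
cv2.imwrite('pics/z5.png',np.clip(cv2.resize(a,(800,600),interpolation=2)*1.5,0,255).astype(np.uint8))
```

```text
[ 0.834 -0.206 -0.491  1.874 -0.098  1.452 -0.65 ] [ 0.39611042 -0.13011315  0.27771118] [-3.01785317e+00 -8.64595652e-01  1.43642684e-03]
[286.22826502 187.13334022] [293.47031884 215.03156741]
```

View pics/z4.png

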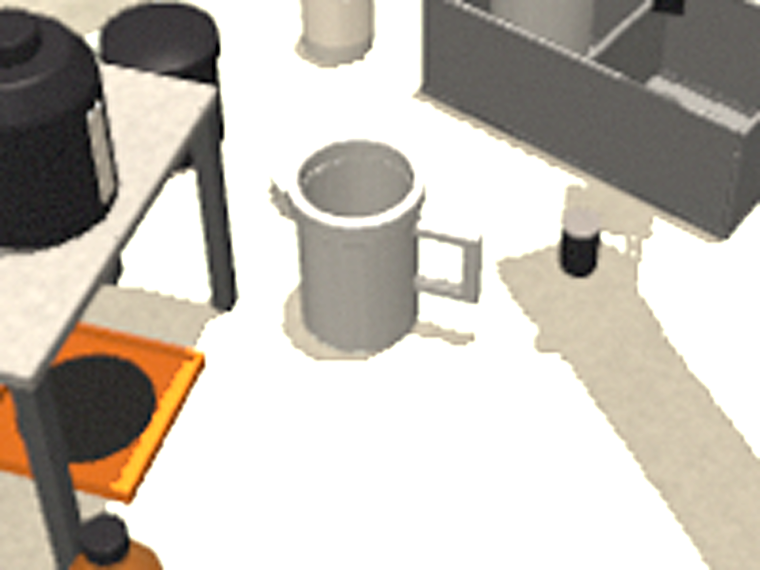

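View pics/z5.png

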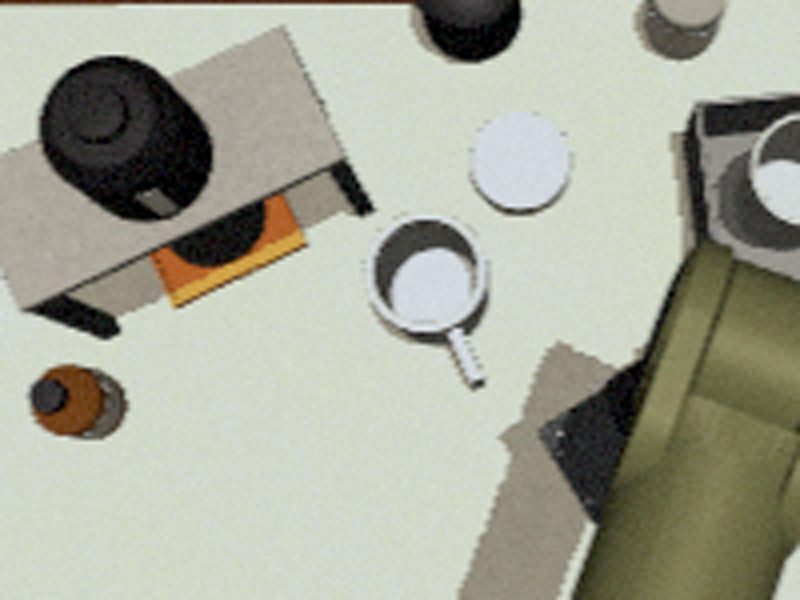

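Jug stands upright on the bench. Its rim centre is at side px (293.7,218.7) and top px (286.8,188.8); the handle end is at side (326.3,231.8) and top (299.2,215.8), pointing to the robot. Bystanders are unmoved.

Run:
```python
from h import *
print(at('top',286.75,188.75,.14),at('side',293.7,218.7,.14))
J=[('top',(286.75,188.75),(0,0,.14)),('side',(293.7,218.7),(0,0,.14)),('top',(299.25,215.75),(-.095,0,.11)),('side',(326.3,231.8),(-.095,0,.11)),('side',(200+480/3.8,170+298/3.8),(-.095,0,.04))]
x,r=fit(lambda x:[(n,tf(x,p)) for n,_,p in J],[u for _,u,_ in J],[.52,.055,.45]); print('jug',x,np.degrees(x[2]));print(r.round(1))
# handle direction from each camera separately, TCP vs arm
# fine stand: orange tray + board corners from fresh crops
Z4=lambda u,v:(200+u/3.8,170+v/3.8); Z5=lambda u,v:(180+u/4,120+v/4)
pts=[('top',Z5(285,27),(.052,-.135,.215)),('top',Z5(345,155),(-.065,-.135,.215)),('top',Z5(25,310),(-.065,.135,.215)),
('top',Z5(306,244),(-.065,-.065,.0)),('top',Z5(177,306),(-.065,.065,.0)),
('side',Z4(216,90),(-.065,-.135,.215)),('side',Z4(28,383),(-.065,.135,.215)),('side',Z4(204,357),(-.065,-.065,.014)),('side',Z4(128,500),(-.065,.065,0)),('side',Z4(228,310),(-.063,-.133,0))]
from scipy.optimize import least_squares
def f(x): # incl. per-camera pixel bias
    b={'top':x[3:5],'side':x[5:7]}
    e=[proj(n,tf(x,p))+b[n]-u for n,u,p in pts]; j=x[7:10]
    e+=[proj(n,tf(j,p))+b[n]-u for n,u,p in J]
    return np.r_[np.concatenate(e),.5*x[3:7]]
s=least_squares(f,[.59,.26,.45,0,0,0,0,.52,.055,.45],loss='soft_l1').x; print(s[:3],np.degrees(s[2]),s[3:7],s[7:],np.degrees(s[9]));print(f(s).reshape(-1,2).round(1).tolist())
```

```text
[0.51472416 0.05328433 0.14      ] [0.50921556 0.0648947  0.14      ]
jug [0.51513644 0.05877848 0.46460962] 26.620170208375605
[[-1.7 -0.1]
 [ 0.1 -2.1]
 [-0.6 -0.1]
 [ 0.8 -0.5]
 [ 0.2  0.3]]
[0.5940209  0.26017119 0.45214451] 25.90597206882367 [ 0.52708499 -0.05531324 -0.96666567  2.01651366] [0.51521063 0.0564523  0.48672827] 27.88747579626341
[[-0.6, -1.0], [0.5, 0.3], [-1.5, 0.3], [0.6, 0.3], [-0.1, 0.5], [-0.1, -0.2], [-0.1, -0.6], [-0.7, -0.4], [-0.1, 2.1], [2.0, -2.0], [-0.5, -0.2], [-0.3, -0.6], [1.2, -0.5], [0.6, 0.5], [-0.0, 1.3], [0.3, -0.0], [-0.5, 1.0]]
```

```bash
cat > g.py <<'E'
from h import *
from scipy.spatial.transform import Rotation as R
def turn(yaw,t,tcp,sgn=-1):
    y=np.radians(yaw);t=np.radians(t); z=np.array([np.cos(y)*np.sin(t),np.sin(y)*np.sin(t),-np.cos(t)]); ya=sgn*np.array([-np.sin(y),np.cos(y),0])
    Rt=R.from_matrix(np.column_stack([np.cross(ya,z),ya,z])); s=ctrl.get_state()
    print('turn',(Rt*R.from_rotvec(s['tool_rot']).inv()).as_rotvec(degrees=True).round(2),'shift cm',((np.array(tcp)-s['position'])*100).round(2)); return z
E
python3 - <<'E'
from g import *
bar=np.array([.439,.0158,.080])
z=turn(27,20,bar); print(z); tcp=bar+.019*z; print(tcp)
turn(27,20,tcp-.13*z)
E
```

```text
turn [  9.73 -17.5   -4.95] shift cm [  4.29  14.59 -19.77]
[ 0.30474218  0.1552739  -0.93969262]
[0.4447901  0.0187502  0.06214584]
turn [  9.73 -17.5   -4.95] shift cm [ 0.91 12.87 -9.34]
```

>>> carry_out --pt "2.4 -4.4 -1.2 0.2 3.2 -2.3 1" --pt "4.9 -8.7 -2.5 0.4 6.4 -4.6 1" --pt "7.3 -13.1 -3.7 0.7 9.6 -7 1" --pt "9.7 -17.5 -5 0.9 12.9 -9.3 1" --pt "9.7 -17.5 -5 0.9 12.9 -9.3 1" --pt "9.7 -17.5 -5 0.9 12.9 -9.3 1" --pt "9.7 -17.5 -5 0.9 12.9 -9.3 1" --pt "9.7 -17.5 -5 0.9 12.9 -9.3 1"

```text
time: 9.3
position: [0.4185, -0.0059, 0.1581]
tool_rot: [-2.924, -0.714, -0.405]
ft_force: [-0.3, -1.4, -0.0]
grip_width: 1.0
grip_force: 0.0
```

Run:
```python
from g import *
print(ctrl.get_state()['joint_positions'].round(3),ctrl.get_state()['position'])
turn(27,20,[.4448,.0188,.0621])
```

```text
[ 0.316 -0.3   -0.168  2.237 -0.292  1.009 -0.808] [ 0.41850875 -0.0058574   0.15806229]
turn [-0.23 -4.27 -0.83] shift cm [ 2.63  2.47 -9.6 ]
```

>>> carry_out --pt "-0.1 -2 -0.4 0.6 0.9 -2 1" --pt "-0.2 -4.3 -0.8 1.3 1.4 -4 1" --pt "-0.2 -4.3 -0.8 1.9 1.9 -6.5 1" --pt "-0.2 -4.3 -0.8 1.9 1.9 -6.5 1" --pt "-0.2 -4.3 -0.8 1.9 1.9 -6.5 1"

```text
time: 9.8
position: [0.4395, 0.0127, 0.0962]
tool_rot: [-2.922, -0.701, -0.527]
ft_force: [0.1, 0.0, 0.6]
grip_width: 1.003
grip_force: 0.0
```

Run:
```python
from g import *
print(ctrl.get_state()['joint_positions'].round(3),ctrl.get_state()['position'])
turn(27,20,[.4448,.0188,.0621])
```

```text
[ 0.244 -0.24  -0.159  2.346 -0.339  0.756 -0.8  ] [0.4394626  0.01270913 0.09616115]
turn [-0.65  0.3  -0.04] shift cm [ 0.53  0.61 -3.41]
```

>>> carry_out --pt "-0.6 0 0 0.3 0.3 -1.7 1" --pt "-0.6 0 0 0.5 0.6 -3.2 1" --pt "-0.6 0 0 0.5 0.6 -3.4 1" --pt "-0.6 0 0 0.5 0.6 -3.4 1" --pt "-0.6 0 0 0.5 0.6 -3.4 0" --pt "-0.6 0 0 0.5 0.6 -3.4 0" --pt "-0.6 0 0 0.5 0.6 -3.4 0" --pt "-0.6 0 0 0.5 0.6 -3.4 0" --pt "-0.6 0 0 0.5 0.6 -3.4 0" --pt "-0.6 0 0 0.5 0.6 -3.4 0" --pt "-0.6 0 0 0.5 0.6 -3.4 0" --squeeze 60

```text
time: 10.9
position: [0.4448, 0.0177, 0.0622]
tool_rot: [-2.933, -0.702, -0.527]
ft_force: [-0.4, -0.0, -0.4]
grip_width: 0.447
grip_force: 0.0
```

Run:
```python
from g import *
s=ctrl.get_state();print(s['joint_positions'].round(3),s['position'],s['ft_force'],s['grip_width'],s['grip_force'])
turn(27,20,[.4448,.0188,.0621])
```

```text
[ 0.235 -0.174 -0.182  2.373 -0.338  0.654 -0.811] [0.44478925 0.01767509 0.06218212] [-0.38395189 -0.02333396 -0.38916466] 0.4466021781633418 0.0
turn [-0.05  0.37  0.1 ] shift cm [ 0.    0.11 -0.01]
```

Still closing; let it finish.

>>> carry_out --pt "0 0 0 0 0 0 0" --pt "0 0 0 0 0 0 0" --pt "0 0 0 0 0 0 0" --pt "0 0 0 0 0 0 0" --pt "0 0 0 0 0 0 0" --pt "0 0 0 0 0 0 0" --pt "0 0 0 0 0 0 0" --pt "0 0 0 0 0 0 0"

```text
time: 11.7
position: [0.4446, 0.0179, 0.0621]
tool_rot: [-2.933, -0.702, -0.527]
ft_force: [-2.2, 0.8, 1.9]
grip_width: 0.134
grip_force: 60.0
```

>>> carry_out --pt "0 0 0 0 0 0.4 0" --pt "0 0 0 0 0 1 0" --pt "0 0 0 0 0 1.7 0" --pt "0 0 0 0 0 2.4 0" --pt "0 0 0 0 0 2.7 0" --pt "0 0 0 0 0 2.7 0" --pt "0 0 0 0 0 2.7 0"

```text
time: 12.4
position: [0.4447, 0.0176, 0.0892]
tool_rot: [-2.933, -0.702, -0.527]
ft_force: [-0.4, -0.1, -2.7]
grip_width: 0.13
grip_force: 59.9
```

Run:
```python
from g import *
s=ctrl.get_state();print(s['joint_positions'].round(3),s['position'],s['ft_force'],s['torque'],s['grip_width'])
snap('side','pics/s4.png');snap('top','pics/t4.png')
b=cv2.imread('pics/s4.png')[160:310,180:380]
cv2.imwrite('pics/z6.png',np.clip(cv2.resize(b,(800,600),interpolation=2)*1.4,0,255).astype(np.uint8))
turn(27,20,[.4448,.0188,.0891])
```

```text
[ 0.241 -0.22  -0.182  2.345 -0.324  0.726 -0.832] [0.4447124  0.01759854 0.08918735] [-0.43338867 -0.13930617 -2.6557545 ] [-0.40682038  0.7988546   0.01393393] 0.12973018140007384
turn [-0.05  0.33  0.1 ] shift cm [0.03 0.11 0.03]
```

View pics/z6.png

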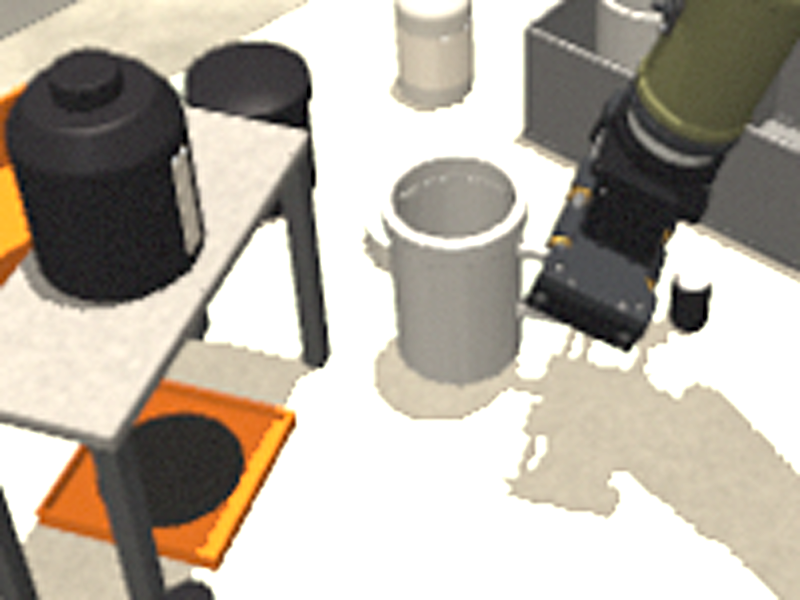

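Jug hangs upright (rim centre at crop px (455,205)), clear of the bench. Next I carry it to the front of the stand.

>>> carry_out --pt "0 0 0 0 1 0 0" --pt "0 0 0 -0.1 2.5 0 0" --pt "0 0 -0.3 -0.2 4.5 0 0" --pt "0 0 -0.5 -0.3 6.5 0 0" --pt "0 0 -0.7 -0.4 8.5 0 0" --pt "0 0 -1 -0.5 10 0 0" --pt "0 0 -1 -0.5 11 0 0" --pt "0 0 -1 -0.5 11 0 0" --pt "0 0 -1 -0.5 11 0 0"

```text
time: 13.4
position: [0.4395, 0.1274, 0.0889]
tool_rot: [-2.942, -0.677, -0.528]
ft_force: [0.0, -0.1, -2.5]
grip_width: 0.137
grip_force: 59.9
```

Run:
```python
from g import *
s=ctrl.get_state();print(s['joint_positions'].round(3),s['position'],s['ft_force'],s['torque'],s['grip_width'])
turn(26,20,[.4447+.076,.0176+.206,.0892])
```

```text
[ 0.172 -0.227 -0.425  2.339 -0.254  0.675 -1.206] [0.43951916 0.12738056 0.08885599] [ 0.03738437 -0.09815412 -2.54704866] [-0.44570688  0.75835654 -0.02780977] 0.13672629000342995
turn [-0.03  0.32  0.09] shift cm [8.12 9.62 0.03]
```

>>> carry_out --pt "0 0 0 0.6 1.2 0 0" --pt "0 0 0 1.5 3 0 0" --pt "0 0 0 2.3 4.6 0 0" --pt "0 0 0 3.1 6.1 0 0" --pt "0 0 0 4.3 7 0 0" --pt "0 0 0 5.6 7.9 0 0" --pt "0 0 0 6.9 8.8 0 0" --pt "0 0 0 7.7 9.3 0 0" --pt "0 0 0 8.1 9.6 0 0" --pt "0 0 0 8.1 9.6 0 0" --pt "0 0 0 8.1 9.6 0 0"

```text
time: 14.5
position: [0.5202, 0.2231, 0.0887]
tool_rot: [-2.943, -0.677, -0.527]
ft_force: [-0.2, 1.0, -3.1]
grip_width: 0.136
grip_force: 59.9
```

Run:
```python
from g import *
s=ctrl.get_state();print(s['joint_positions'].round(3),s['position'],s['ft_force'],s['torque'],s['grip_width'])
snap('side','pics/s5.png');snap('top','pics/t5.png')
a=cv2.imread('pics/s5.png')[195:320,160:285];b=cv2.imread('pics/t5.png')[110:235,165:290]
cv2.imwrite('pics/z7.png',np.clip(np.hstack([cv2.resize(i,(400,400),interpolation=2) for i in(a,b)])*1.4,0,255).astype(np.uint8))
turn(26,20,[.4447+.076,.0176+.206,.0892])
```

```text
[ 0.144  0.046 -0.603  2.115  0.049  0.635 -1.607] [0.52016956 0.22305033 0.08874865] [-0.24131772  0.9788559  -3.05682645] [-0.38478333  0.78705368  0.00388627] 0.13620267605949563
turn [-0.    0.34  0.12] shift cm [0.04 0.05 0.02]
```

>>> carry_out --pt "0 0 0 0 0 -0.6 0" --pt "0 0 0 0 0 -1.2 0" --pt "0 0 0 0 0 -1.7 0" --pt "0 0 0 0 0 -2 0" --pt "0 0 0 0 0 -2 0" --pt "0 0 0 0 0 -2 0"

```text
time: 15.2
position: [0.5208, 0.2238, 0.0691]
tool_rot: [-2.942, -0.677, -0.529]
ft_force: [-0.1, -0.5, -2.8]
grip_width: 0.133
grip_force: 59.9
```

Run:
```python
from g import *
s=ctrl.get_state();print(s['position'],s['ft_force'],s['torque'])
snap('side','pics/s6.png');snap('top','pics/t6.png')
J=(.5951,.2595)
ov=lambda n,f,P,c:[cv2.circle(f,tuple(np.round(proj(n,p)).astype(int)),1,c,-1) for p in P]
a=cv2.imread('pics/s6.png')[180:305,150:300];b=cv2.imread('pics/t6.png')[150:250,190:290]
A=np.hstack([cv2.resize(a,(480,400),interpolation=2),cv2.resize(b,(320,320),interpolation=2) if 0 else cv2.copyMakeBorder(cv2.resize(b,(320,320),interpolation=2),0,80,0,0,0)])
cv2.imwrite('pics/z8.png',np.clip(A*1.6,0,255).astype(np.uint8))
```

```text
[0.52083342 0.22375596 0.06913184] [-0.14343844 -0.53059566 -2.84335229] [-0.40784457  0.74163432 -0.00823901]
```

View pics/z8.png

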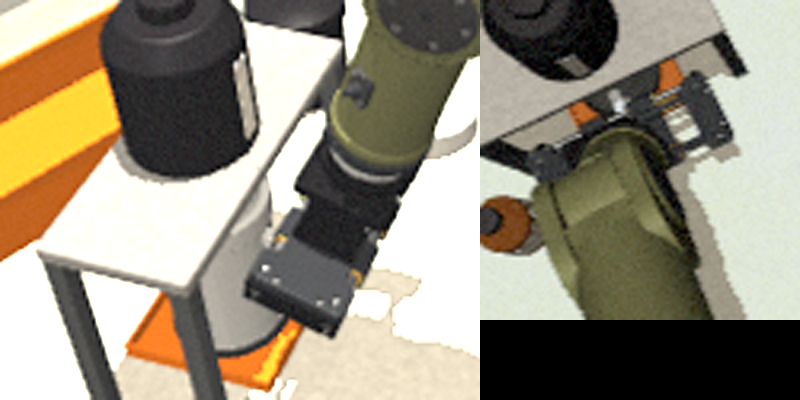

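Jug base sits over the mark with a thin black sliver in front (crop px 245,352); the gripper is clear of the board and posts. I'll check the offset numerically.

Run:
```python
from h import *
# mark in the unobstructed picture s3: dark blob within orange area
im=cv2.imread('pics/s3.png').astype(int)
dark=(im.max(2)<60).astype(np.uint8); dark[:, :196]=0;dark[:255]=0;dark[300:]=0;dark[:,250:]=0
n,l,st,c=cv2.connectedComponentsWithStats(dark); k=1+np.argmax(st[1:,4]); print('mark s3',st[k],c[k],at('side',*c[k],.004))
c=cv2.findContours((l==k).astype(np.uint8),0,1)[0][0]
th=np.linspace(0,2*np.pi,73)
im6=cv2.imread('pics/s6.png')
for u in range(212,240,4):
    col=im6[278:300,u]; print(u,[tuple(int(a) for a in x) for x in col[::1]][:18] if u in(220,) else '', 'sat',(col.max(1)-col.min(1)).tolist(),'val',col.max(1).tolist())
for nm,cx,cy,r,z in[('mark',.592,.2608,.05,.004),('mark2',.595,.2595,.05,.004),('base',.5951,.2595,.046,.007)]:
    P=np.array([proj('side',[cx+r*np.cos(t),cy+r*np.sin(t),z]) for t in th]); 
    print(nm,[(u,round(float(P[np.abs(P[:,0]-u)<2][:,1].max()),1)) for u in range(212,240,4) if (np.abs(P[:,0]-u)<2).any()])
```

```text
mark s3 [204 264  37  36 864] [221.25347222 278.96180556] [0.58922086 0.26938715 0.004     ]
212  sat [3, 2, 2, 1, 0, 3, 1, 2, 1, 0, 1, 1, 2, 4, 1, 1, 1, 3, 3, 4, 4, 2] val [43, 44, 44, 42, 40, 45, 44, 43, 47, 50, 51, 49, 55, 56, 56, 52, 56, 54, 56, 57, 57, 54]
216  sat [11, 11, 11, 10, 9, 9, 10, 5, 4, 1, 1, 1, 1, 2, 2, 1, 2, 1, 1, 1, 3, 2] val [113, 117, 112, 107, 107, 102, 104, 82, 66, 58, 43, 41, 40, 42, 42, 45, 42, 41, 42, 42, 43, 43]
220 [(99, 106, 109), (102, 109, 112), (100, 107, 110), (100, 109, 112), (103, 110, 113), (104, 110, 113), (103, 110, 114), (104, 111, 115), (103, 110, 114), (105, 111, 116), (107, 115, 119), (67, 71, 75), (33, 31, 31), (34, 41, 56), (30, 77, 152), (23, 83, 168), (21, 83, 166), (24, 84, 168)] sat [10, 10, 10, 12, 10, 9, 11, 11, 11, 11, 12, 8, 2, 22, 122, 145, 145, 144, 131, 121, 109, 32] val [109, 112, 110, 112, 113, 113, 114, 115, 114, 116, 119, 75, 33, 56, 152, 168, 166, 168, 150, 134, 131, 141]
224  sat [9, 10, 9, 10, 10, 10, 9, 10, 11, 9, 7, 4, 4, 54, 127, 141, 140, 138, 136, 126, 122, 115] val [106, 108, 107, 105, 107, 107, 107, 108, 108, 108, 9
[... 298 characters left out ...]
, 5, 3, 8, 109, 138, 139, 138, 135, 177, 193, 190, 193, 195, 196, 157] val [97, 95, 96, 95, 95, 97, 106, 73, 34, 30, 134, 165, 166, 162, 160, 212, 224, 221, 230, 234, 234, 189]
236  sat [7, 7, 7, 7, 1, 3, 10, 102, 135, 178, 194, 196, 197, 196, 183, 163, 156, 133, 105, 71, 36, 29] val [78, 85, 80, 65, 38, 29, 39, 128, 158, 212, 234, 235, 236, 238, 214, 189, 181, 158, 123, 98, 166, 219]
mark [(212, 290.4), (216, 291.4), (220, 291.6), (224, 291.4), (228, 290.4), (232, 289.2), (236, 286.6)]
mark2 [(212, 289.5), (216, 290.5), (220, 290.6), (224, 290.5), (228, 289.5), (232, 288.2), (236, 285.7)]
base [(212, 287.6), (216, 288.6), (220, 288.7), (224, 288.4), (228, 287.6), (232, 285.8), (236, 283.2)]
```

Within about 2 mm of the mark. Lower to contact, then release.

>>> carry_out --pt "0 0 0 0 0 -0.1 0" --pt "0 0 0 0 0 -0.2 0" --pt "0 0 0 0 0 -0.3 0" --pt "0 0 0 0 0 -0.3 0" --pt "0 0 0 0 0 -0.3 0"

```text
time: 15.8
position: [0.521, 0.2238, 0.0664]
tool_rot: [-2.941, -0.677, -0.529]
ft_force: [-0.3, 0.5, -1.8]
grip_width: 0.134
grip_force: 59.9
```

>>> carry_out --pt "0 0 0 0 0 -0.1 0" --pt "0 0 0 0 0 -0.1 0" --pt "0 0 0 0 0 -0.1 0"

```text
time: 16.1
position: [0.5215, 0.2239, 0.0661]
tool_rot: [-2.941, -0.677, -0.531]
ft_force: [-3.0, -1.8, 5.3]
grip_width: 0.133
grip_force: 60.0
```

>>> carry_out --pt "0 0 0 0 0 0 0.5" --pt "0 0 0 0 0 0 0.5" --pt "0 0 0 0 0 0 0.5" --pt "0 0 0 0 0 0 0.5" --pt "0 0 0 0 0 0 0.5" --pt "0 0 0 -0.9 -0.4 0 0.5" --pt "0 0 0 -2.2 -1.1 0 0.5" --pt "0 0 0 -4 -1.9 0 0.5" --pt "0 0 0 -6.3 -3.1 0.5 0.5" --pt "0 0 0 -7 -4 2 0.5" --pt "0 0 0 -7 -6 5 0.5" --pt "0 0 0 -7 -8 8 0.5"

```text
time: 17.3
position: [0.4492, 0.1432, 0.1455]
tool_rot: [-2.941, -0.679, -0.527]
ft_force: [0.8, -0.3, 0.1]
grip_width: 0.504
grip_force: 0.0
```

>>> carry_out --pt "0 5 0 -1 -4 4 0.5" --pt "0 10 0 -1 -8 7 0.5" --pt "0 15 0 -1 -13 8 0.5" --pt "0 15 0 -1 -18 8 0.5" --pt "0 15 0 -1 -23 8 0.5" --pt "0 15 0 -1 -28 8 0.5" --pt "0 15 0 -1 -32 8 0.5" --pt "0 15 0 -1 -32 8 0.5" --pt "0 15 0 -1 -32 8 0.5"

```text
time: 18.2
position: [0.4402, -0.1768, 0.2249]
tool_rot: [-2.934, -0.641, -0.138]
ft_force: [0.6, 0.5, 0.1]
grip_width: 0.5
grip_force: 0.0
```

Run:
```python
from h import *
s=ctrl.get_state();print(s['position'],s['ft_force'])
snap('side','pics/s7.png');snap('top','pics/t7.png')
im6=cv2.imread('pics/s7.png').astype(int)
for u in range(208,244,4):
    col=im6[270:300,u]; v=col.max(1); sat=v-col.min(1)
    print(u,'base',[270+i for i in range(29) if v[i]>60 and v[i+1]<=60 ][:2],'mark',[270+i for i in range(29) if sat[i]<=60 and sat[i+1]>60][:2],v.tolist() if u in(224,232) else '')
# handle end in the top picture: bright pixels in front of the stand
t=cv2.imread('pics/t7.png').astype(int); t3=cv2.imread('pics/t3.png').astype(int)
d=np.abs(t-t3).max(2)>35; d[:, 290:]=0; d[:150]=0; d[:,:190]=0; d[225:]=0
n,l,st,c=cv2.connectedComponentsWithStats(d.astype(np.uint8)); print([(st[i].tolist(),c[i].round(1).tolist()) for i in range(1,n) if st[i,4]>8])
for w in (16,26,36):
    J=[.596,.2595,np.radians(w)]; print(w,[proj('top',tf(J,p)).round(1) for p in[(-.095,0,.114),(-.06,0,.114)]])
# reference: bystander change
d=np.abs(cv2.imread('pics/t7.png').astype(int)-cv2.imread('pics/t3.png').astype(int)).max(2)>40
ys,xs=np.nonzero(d[:, :300]);print(len(xs),xs.min() if len(xs) else 0,ys.min() if len(xs) else 0)
```

```text
[ 0.44019778 -0.1767706   0.22488933] [0.56350317 0.50286814 0.05508226]
208 base [272] mark [294] 
212 base [] mark [] 
216 base [286] mark [] 
220 base [289] mark [291] 
224 base [289] mark [291] [103, 105, 106, 105, 105, 104, 107, 105, 105, 106, 107, 107, 105, 106, 107, 107, 108, 109, 113, 74, 36, 81, 151, 167, 165, 164, 163, 147, 140, 139]
228 base [287] mark [289] 
232 base [285] mark [287] [90, 88, 89, 92, 91, 91, 95, 94, 96, 96, 96, 96, 95, 98, 97, 86, 49, 28, 133, 165, 164, 163, 158, 211, 223, 221, 229, 233, 233, 188]
236 base [281] mark [284] 
240 base [273] mark [277] 
[([273, 175, 17, 23, 177], [280.0, 183.0]), ([230, 177, 14, 19, 109], [236.3, 185.8]), ([274, 198, 16, 9, 44], [282.3, 203.0])]
16 [array([232.4, 193.2]), array([229.7, 183.1])]
26 [array([237.1, 191.4]), array([232.7, 181.9])]
36 [array([241.5, 188.8]), array([235.5, 180.3])]
2450 230 175
```

Run:
```python
from h import *
t=cv2.imread('pics/t7.png').astype(int); h=t[174:200,224:252]; sat=h.max(2)-h.min(2)
for r,s in zip(h.max(2),sat): print(' '.join(f'{a:3d}{"o" if b>60 else " "}' for a,b in zip(r,s)))
```

```text
113  113  114  115  114  117  117  115  114  102   70   42   35   38   37   36   37   35   33   36   35   29   76  110o 119o 121o 120o 120o
113  117  118  117  117  119  110   96   69   36   37   39   39   39   30   40   43   37   33   42   33   22   94o 121o 120o 122o 122o 120o
117  113  116  118  109   94   64   33   33   36   37   44   40   41   36   35   36   39   33   35   26   33   96o 121o 117o 122o 121o 119o
118  116  109   95   63   31   36   42   56   48   38   39   38   40   37   36   37   40   39   43   23   33   97o 123o 118o 121o 119o 121o
107   89   61   33   39   37   60   88  103   70   37   37   42   36   36   39   40   40   42   31   21   75  111o 121o 116o 120o 120o 120o
 54   32   31   37   39   36   86  105  102   81   42   34   41   35   36   39   41   38   36   20   39   99o 122o 118o 120o 122o 121o 133o
 35   39   44   43   44   38   87  105  104  102   70   46   52   42   35   42   35   34   31    6   96o 121o 120o 123o 121o 133o 139o 139o
 39   43   42   39   36   35   44   89  105  103   92   96  103   76   36   40   46   34   21   79  111o 120o 134o 139o 
[... 1838 characters left out ...]
 
137o 118o  79   71  124  144  146  144  145  146  146  149  147  147  145  148  124   97  103  129  148  149  144  149  145  148  148  148 
 82   65  122  147  147  148  146  147  147  145  149  146  147  147  149  147  144  147  148  145  146  146  147  145  144  148  148  146 
134  147  145  146  146  146  145  145  148  148  145  147  146  145  144  146  145  147  145  146  148  145  147  146  148  149  145  143 
143  149  148  145  148  147  144  146  147  146  149  146  146  147  146  149  145  145  145  146  147  147  146  145  145  146  146  147 
145  145  147  145  146  146  148  145  147  145  146  147  147  146  146  147  147  147  147  145  147  147  145  146  145  149  145  146
```

```bash
python3 -c "from bench import ctrl;print(ctrl.close_job())"
```

```text
the job is handed in; nothing more can be done
None
```

The job is handed in after about 18 s: the jug was lifted by its rim, stood on the bench, regrasped by its handle and set in the drip tray. By my own camera checks it sits within about 2 mm of the mark, handle pointing straight out of the front; the verdict was not reported back.

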